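# Rack the washed plates to drain and check the gap behind them

### The arm

A 6-joint arm with a two-finger parallel gripper is mounted at the origin on a cart in front of the work surface, level with it; the furniture and walls round the work are solid. World frame = base frame: x ahead of the robot, y to its left, z up, the work surface at z = 0. Lengths are in m, angles in rad, forces in N, time in s.
With the tool pointing down it reaches from about 0.375 to 0.75 m from the base axis. Payload 9 kg.
Tool frame: the origin (TCP) lies at the very end of the fingers, on their centre line; the grasp point (between the pads) lies 19 mm behind it; z points along the fingers, y is the line along which they close (so a half turn about z gives the same grasp; the last joint's range is limited). The gripper opens to 85 mm and grips with 20 to 120 N. Pads are 22 mm wide; open, the fingers measure 114 mm over their backs; the gripper's body (76 mm by 85 mm) begins 54 mm behind the grasp point. The pads swing forward as they close: fully open they stand 13 mm farther back than shut.
Start: joints at [-1.352, 0.104, 0.097, 1.564, 0, 1.353], TCP at [0.254, -0.544, 0.231] pointing down, gripper open.
Joint ranges: [-2.99, 2.99], [-0.84, 1.86], [-1.1, 1.16], [-1.84, 2.11], [-1.51, 1.56], [-3.14, 3.14]. Speed limits (rad/s): [2.22, 2.22, 2.57, 3.14, 3.14, 3.14].

### API

Orientations are given as a rotation vector (axis times angle).
In Python, from plant import * gives the robot as it stands.
- The arm moves only by the tool play_rows, never from a script. Its argument "plan" is a list that holds one entry, the list of rows, each a list of 7 numbers: the shift along the tool's x, y, z in cm, then the turn, a rotation vector about the tool's x, y, z in degrees, then the opening in per cent of the stroke, from 0 (shut) to 100 (fully open). A call has 1 to 10 rows; each row shifts and turns the commanded pose from where the row before left it, along the tool's axes as they then stand; what a row does not reach is not made up. A row lasts 1/8 s, in which the tool goes at most 62.5 mm and 10.7 degrees, less where a joint would pass 70% of its speed; a pose out of reach is approached as far as the arm can. A call is refused whole if a number of a shift passes 6.25 or a number of a turn 10.7, either way. A call with a gripper value outside its range is refused whole. The fingers move at their own pace and stop on an object; the grip force is fixed at half the most. Time passes only in rows, so rows that do not move let the fingers close. It gives the time, the measured TCP pose, the force, the opening and the grip force at its end, in the units of the state.
- get_state(): the state, without advancing time (a new reading comes with each control period).
- grab_frame(name): name is "side" or "top" or "wrist"; returns the picture (400x640x3 uint8, red, green, blue); there is no depth.
- get_calibration(name): a dict with "fx", "fy", "cx", "cy" (pixels), "k1" (the pictures are not rectified: a ray, as slopes to the right and down, at radius r is drawn at 1 + k1 r^2 times it, then the intrinsics apply), "rvec" (rotation vector, rad) and "tvec" (3), from world to camera coordinates, as OpenCV has them; the wrist camera has in their place "mount" (4x4, takes a point from camera to tool coordinates, whose origin is the TCP and whose axes are the flange's). Camera axes: x right, y down, z forward; pixel columns grow to the right and rows downward; lengths in m; the calibration is good to about 2 mm. A picture is of the moment at which its call begins: read the wrist's pose just before it. get_calibration takes no time and is no camera call.
- close_job(): hands the job in; it is judged then, once.
Trained networks look in the newest picture that a camera, given by its name, has taken for a name from the list of things; names that differ only in an ending like _2 or _b are one class to them, and where a whole thing is asked for, a point or a joint stands for the part that bears it (a point fixed in the world has none). Each returns a list of dicts, best first, with "conf" (0 to 1); they miss things now and then, are a little off and sometimes report something else, mostly with a low value. They report only what shows in the picture. A call takes as long as a camera call. They do not tell look-alikes from the thing itself.
- regions_of(query, camera): "region" (400x640 bool, what is visible of it) and "point" ([row, column] in pixels, amid what is visible of it).
The state is a dict: "time": time; "joint_positions": joint angles; "qvel": joint speeds; "joint_torque": joint torques, N m; "ee_pos": TCP position; "ee_rot": TCP orientation; "force": force on the tool from outside, world axes, zero at the start; "ft_torque": the same for the moment, N m; "finger_gap": finger opening in m; "grip_force": force on a finger pad.
Only numpy, scipy, OpenCV 4.12 (cv2) and the standard library are available. Lean on these libraries where they do the work, as an engineer would, in place of code of your own. Each camera call takes 0.05 s, during which the arm holds its last target. There are 200 camera calls.

### The job

Take every washed blanking plate out of the grooved stand and lean it on the drain rack: foot on the white line, top lying back against the round rail, about 20 degrees off upright, the plates side by side along the rack. When all of them lean, slide the flat gap gauge in behind their feet from the rack's open left end until its shoulder is home against the end of the rack, then draw it out again and lay it down flat on the bench well clear of the rack, with the plates still leaning. Leave the pipe coupling and the tape roll where they are.

Things in the scene. Friction and masses are not known exactly. Their poses are not given: they have to be found in the camera images.
- rack: dark steel drain rack fixed to the bench, 92 deep x 200 long, turned a little. Origin: on the bench under the middle of the white foot line. Axes: x away from the robot (the way plates lean), y along the rack to the left, z up. Base x = -30 to 62, y = -100 to 100, its top 8 above the bench is the floor. Kickboard behind, front face x = 36, top 24 above the bench, full length.
- rack_line (a point): middle of the white foot line on the rack's floor (rack x = 0, y = 0, 8 above the bench), where the plates' rear lower edges belong. Four plates fit side by side, centres at rack y = -67.5, -22.5, 22.5, 67.5. Each mm of the foot nearer the robot adds about 0.6 degree of lean; a plate at 20 degrees holds by friction.
- rack_rail (a point): middle of the axis of the round rail, 10 diameter, running the rack's whole length at rack x = 36.3, 93 above the bench. A plate with its rear lower edge on the line and its back on the rail leans 20 degrees.
- rack_mouth (a point): middle of the gauge's mouth at the rack's left end (rack x = 13, y = 100, 8 above the bench), between the kickboard and a small cheek block (rack x = -29 to -11, top 24 above the bench). The end faces of both, at y = 100, stop the gauge's shoulder. With plates leaning, the gap behind their feet is about 36 wide, rack x = 0 to 36.
- stand: grey plastic stand, fixed to the bench, 50 (x) x 180 (y) x 24 high. Origin: centre of its underside. Four grooves across it along its x, at y = -60, -20, +20, +60, each 8 wide and 18 deep (floor 6 above the bench), in which the plates stand upright, their thickness along the stand's y.
- plate_0: flat aluminium blanking plate 140 tall x 40 wide x 6 thick, about 120 g, small dark hole near each corner, faces alike. Origin: middle of its lower end. Axes: x through the thickness, y across the width, z up its length. Starts upright in a groove of the stand, lower end 6 above the bench, a few degrees of play. Absent in some starts.
- plate_1: flat aluminium blanking plate 140 tall x 40 wide x 6 thick, about 120 g, small dark hole near each corner, faces alike. Origin: middle of its lower end. Axes: x through the thickness, y across the width, z up its length. Starts upright in a groove of the stand, lower end 6 above the bench, a few degrees of play. Absent in some starts.
- plate_2: flat aluminium blanking plate 140 tall x 40 wide x 6 thick, about 120 g, small dark hole near each corner, faces alike. Origin: middle of its lower end. Axes: x through the thickness, y across the width, z up its length. Starts upright in a groove of the stand, lower end 6 above the bench, a few degrees of play. Absent in some starts.
- plate_3: flat aluminium blanking plate 140 tall x 40 wide x 6 thick, about 120 g, small dark hole near each corner, faces alike. Origin: middle of its lower end. Axes: x through the thickness, y across the width, z up its length. Starts upright in a groove of the stand, lower end 6 above the bench, a few degrees of play. Absent in some starts.
- gauge: steel gap gauge, 150 g, lying flat on the bench: blade 155 long x 24 wide x 5 thick, at its root a cross-bar (shoulder) 64 wide x 12 x 16 high, behind that an upright grip rib 50 long x 16 wide x 40 high. Origin: underside, middle of the shoulder's front face. x along the blade, y across, z up. Blade x = 0 to 155, shoulder x = -12 to 0, rib x = -62 to -12: take it across its 16 mm.
- gauge_tip (a point): middle of the underside of the blade's free end, 155 ahead of the gauge's origin. Home, the gauge lies on the rack's floor, its x along the rack's -y, with its origin at rack y = 100.
- coupling: small upright pipe coupling with a hexagonal foot, 22 x 25 x 32 high, standing in front of the rack; leave it where it stands
- black_tape: roll of black tape, 62 across x 19 high, lying to the left; leave it alone
Not all that is in view belongs to the job. What is shaped like the plate_2 but purple, red or turquoise is not meant.

How it is judged:
On the way, in this order (a step that is already met when the one before it is completed fails the run):
1. every plate leans on the rack at about 20 degrees, foot on the line (angle between plate_0's own z axis and vertical between 0.26 and 0.44 rad and angle between the y axis of each of plate_0, plate_1, plate_2, plate_3 and the y axis of rack, either way round below 0.15 rad and z of plate_0 in the frame of rack between 0.003 and 0.016 m and x of plate_0 in the frame of rack between -0.018 and 0.01 m and y of plate_0 in the frame of rack between -0.082 and 0.082 m and linear speed of each of plate_0, plate_1, plate_2, plate_3 below 0.02 m/s and angle between plate_1's own z axis and vertical between 0.26 and 0.44 rad and z of plate_1 in the frame of rack between 0.003 and 0.016 m and x of plate_1 in the frame of rack between -0.018 and 0.01 m and y of plate_1 in the frame of rack between -0.082 and 0.082 m and angle between plate_2's own z axis and vertical between 0.26 and 0.44 rad and z of plate_2 in the frame of rack between 0.003 and 0.016 m and x of plate_2 in the frame of rack between -0.018 and 0.01 m and y of plate_2 in the frame of rack between -0.082 and 0.082 m and angle between plate_3's own z axis and vertical between 0.26 and 0.44 rad and z of plate_3 in the frame of rack between 0.003 and 0.016 m and x of plate_3 in the frame of rack between -0.018 and 0.01 m and y of plate_3 in the frame of rack between -0.082 and 0.082 m and contact force between the fingers and plate_0 below 0.1 N and contact force between the fingers and plate_1 below 0.1 N and contact force between the fingers and plate_2 below 0.1 N and contact force between the fingers and plate_3 below 0.1 N), for 0.3 s.
2. the gauge is home behind the plates' feet, its shoulder against the rack's left end (y of gauge in the frame of rack between 0.088 and 0.105 m and x of gauge_tip in the frame of rack between 0.005 and 0.037 m and y of gauge_tip in the frame of rack below -0.045 m and z of gauge_tip in the frame of rack below 0.02 m and angle between plate_0's own z axis and vertical between 0.26 and 0.44 rad and angle between the y axis of each of plate_0, plate_1, plate_2, plate_3 and the y axis of rack, either way round below 0.15 rad and z of plate_0 in the frame of rack between 0.003 and 0.016 m and x of plate_0 in the frame of rack between -0.018 and 0.01 m and y of plate_0 in the frame of rack between -0.082 and 0.082 m and linear speed of each of plate_0, plate_1, plate_2, plate_3 below 0.02 m/s and angle between plate_1's own z axis and vertical between 0.26 and 0.44 rad and z of plate_1 in the frame of rack between 0.003 and 0.016 m and x of plate_1 in the frame of rack between -0.018 and 0.01 m and y of plate_1 in the frame of rack between -0.082 and 0.082 m and angle between plate_2's own z axis and vertical between 0.26 and 0.44 rad and z of plate_2 in the frame of rack between 0.003 and 0.016 m and x of plate_2 in the frame of rack between -0.018 and 0.01 m and y of plate_2 in the frame of rack between -0.082 and 0.082 m and angle between plate_3's own z axis and vertical between 0.26 and 0.44 rad and z of plate_3 in the frame of rack between 0.003 and 0.016 m and x of plate_3 in the frame of rack between -0.018 and 0.01 m and y of plate_3 in the frame of rack between -0.082 and 0.082 m), for 0.2 s.
At the end, for the whole second after the job is handed in: Every plate rests on the rack floor along the rail (turned < 8 deg), leaning 15 to 25 deg, foot within about 10 mm of the line, at rest; the gauge, having been home (shoulder within 5 mm of the rack end), lies flat and still on the bench, both ends about 25 mm or more clear of the rack (angle between plate_0's own z axis and vertical between 0.26 and 0.44 rad and angle between the y axis of each of plate_0, plate_1, plate_2, plate_3 and the y axis of rack, either way round below 0.15 rad and z of plate_0 in the frame of rack between 0.003 and 0.016 m and x of plate_0 in the frame of rack between -0.018 and 0.01 m and y of plate_0 in the frame of rack between -0.082 and 0.082 m and linear speed of each of plate_0, plate_1, plate_2, plate_3, gauge below 0.02 m/s and angle between plate_1's own z axis and vertical between 0.26 and 0.44 rad and z of plate_1 in the frame of rack between 0.003 and 0.016 m and x of plate_1 in the frame of rack between -0.018 and 0.01 m and y of plate_1 in the frame of rack between -0.082 and 0.082 m and angle between plate_2's own z axis and vertical between 0.26 and 0.44 rad and z of plate_2 in the frame of rack between 0.003 and 0.016 m and x of plate_2 in the frame of rack between -0.018 and 0.01 m and y of plate_2 in the frame of rack between -0.082 and 0.082 m and angle between plate_3's own z axis and vertical between 0.26 and 0.44 rad and z of plate_3 in the frame of rack between 0.003 and 0.016 m and x of plate_3 in the frame of rack between -0.018 and 0.01 m and y of plate_3 in the frame of rack between -0.082 and 0.082 m and (y of gauge_tip in the frame of rack above 0.12 m or x of gauge_tip in the frame of rack above 0.09 m or x of gauge_tip in the frame of rack below -0.055 m or y of gauge_tip in the frame of rack below -0.12 m) and (y of gauge in the frame of rack above 0.12 m or x of gauge in the frame of rack above 0.09 m or x of gauge in the frame of rack below -0.055 m or y of gauge in the frame of rack below -0.12 m) and height (world z) of gauge below 0.004 m and height (world z) of gauge_tip below 0.006 m and angle between gauge's own z axis and vertical below 0.05 rad); the robot touches nothing.
It fails at once if the coupling is pushed more than 4 cm (distance of coupling from where it was at the start of the episode above 0.04 m).
It fails at once if the tape roll is pushed more than 4 cm (distance of black_tape from where it was at the start of the episode above 0.04 m).
Of plate_0, plate_1, plate_2, plate_3 only 2 to 4 are there at a start; the rules pass over those that are not, and their reading is None.
At some moment in a run one of gauge may be knocked a few centimetres aside while the robot is not near it.
It also fails if it takes over 210 s, if anything falls off the work surface, if the arm or the gripper's body presses on something with over 40 N, if the wrist force passes 120 N, or if a joint passes its speed limit or range.

## Working session

There is one attempt and no reset: what is moved stays moved. The work goes in short steps, Python scripts to look and compute and a tool call to move; the robot and the scene stay as the last step left them, time stands still between calls to the robot, and variables do not carry over. Pictures are saved under pics/ and viewed, at most 14 in all, crops included, and the job is handed in when it is done.

Besides the shell and the picture viewer there is one more tool, called as name(argument=value, ...), one argument or row to a line, values as JSON. play_rows: Moves the arm, as the interface text tells. Its arguments: {"type":"object","properties":{"plan":{"type":"array","items":{"type":"array","items":{"type":"array","items":{"type":"number"}}}}},"required":["plan"]}

```bash
ls; mkdir -p pics; cat > h.py <<'E'
from plant import *
import numpy as np, cv2
from scipy.spatial.transform import Rotation as R
from scipy.optimize import least_squares
def cam(name):
    c=get_calibration(name)
    K=np.array([[c['fx'],0,c['cx']],[0,c['fy'],c['cy']],[0,0,1]]);D=np.array([c['k1'],0,0,0,0.])
    if 'mount' in c:
        s=get_state();T=np.eye(4);T[:3,:3]=R.from_rotvec(s['ee_rot']).as_matrix();T[:3,3]=s['ee_pos']
        M=np.linalg.inv(T@np.array(c['mount']));Rm=M[:3,:3];t=M[:3,3]
    else: Rm=R.from_rotvec(np.ravel(c['rvec'])).as_matrix();t=np.ravel(c['tvec'])
    return K,D,Rm,t
def proj(P,c):
    K,D,Rm,t=c
    return cv2.projectPoints(np.asarray(P,float).reshape(-1,1,3),cv2.Rodrigues(Rm)[0],t,K,D)[0].reshape(-1,2)
def onplane(uv,c,z):
    K,D,Rm,t=c
    n=cv2.undistortPoints(np.asarray(uv,float).reshape(-1,1,2),K,D).reshape(-1,2)
    d=np.c_[n,np.ones(len(n))]@Rm; o=-Rm.T@t
    return o+d*((z-o[2])/d[:,2])[:,None]
def save(img,name): cv2.imwrite('pics/'+name,cv2.cvtColor(img,cv2.COLOR_RGB2BGR))
E
python3 - <<'E'
from h import *
for n in ('top','side'):
    c=cam(n);print(n,'pos',(-c[2].T@c[3]).round(3),c[0][0,0])
    im=grab_frame(n);save(im,n+'0.png')
    for q in ('rack','stand','plate_0','gauge','coupling','black_tape'):
        for r in regions_of(q,n):
            ys,xs=np.nonzero(r['region']);
            print(n,q,round(r['conf'],2),r['point'],len(xs),(xs.min(),xs.max(),ys.min(),ys.max()) if len(xs) else '', im[r['region']].mean(0).round(),onplane([r['point'][::-1]],c,0).round(3)[0])
print(get_state())
E
```

```text
pics
top pos [0.393 0.304 1.267] 481.4791834352214
top rack 0.86 [208.9, 376.6] 2704 (np.int64(341), np.int64(422), np.int64(190), np.int64(227)) [130. 133. 137.] [0.527 0.172 0.   ]
top stand 0.96 [253.8, 338.7] 1330 (np.int64(301), np.int64(371), np.int64(244), np.int64(265)) [200. 206. 209.] [0.406 0.27  0.   ]
top plate_0 0.52 [153.6, 364.2] 208 (np.int64(361), np.int64(372), np.int64(139), np.int64(164)) [135.  49.  44.] [0.676 0.208 0.   ]
top plate_0 0.5 [252.8, 327.4] 54 (np.int64(327), np.int64(330), np.int64(244), np.int64(260)) [235. 237. 236.] [0.408 0.299 0.   ]
top gauge 0.8 [181.0, 308.1] 668 (np.int64(277), np.int64(338), np.int64(151), np.int64(206)) [223. 225. 226.] [0.597 0.356 0.   ]
top coupling 0.55 [255.2, 412.8] 58 (np.int64(412), np.int64(420), np.int64(251), np.int64(258)) [172. 170. 156.] [0.408 0.076 0.   ]
top black_tape 0.91 [161.8, 281.7] 363 (np.int64(270), np.int64(292), np.int64(149), np.int64(171)) [90. 89. 80.] [0.647 0.428 0.   ]
side pos [ 0.586 -0.543  0.65 ] 459.5866262770572
side rack 0.67 [263.9, 318.9] 3001 (np.int64(289), np.int64(335), np.
[... 1532 characters left out ...]
659 0.456 0.   ]
{'time': 0.7, 'joint_positions': array([-1.35173171e+00,  1.04039593e-01,  9.73520471e-02,  1.56390210e+00,
        1.20467882e-05,  1.35312849e+00]), 'qvel': array([ 0.00058079, -0.00188191, -0.00238034, -0.00090775,  0.00152794,
        0.0001087 ]), 'joint_torque': array([-3.60474136e-03, -5.56634581e+01,  5.03680336e+01,  8.09696867e-04,
       -5.94087469e-04, -2.47597612e-06]), 'ee_pos': array([ 0.2538302 , -0.54372398,  0.23139475]), 'ee_rot': array([3.06678650e+00, 6.80533952e-01, 1.91485195e-05]), 'force': array([ 0.12906746,  0.6040592 , -0.72068019]), 'ft_torque': array([ 0.0611507 ,  0.00153384, -0.01332753]), 'grip_force': 0.0, 'finger_gap': 0.08576660058690912}
```

```bash
python3 - <<'E'
import cv2,numpy as np
t=cv2.imread('pics/top0.png');s=cv2.imread('pics/side0.png')
a=cv2.resize(t[130:290,260:440],None,fx=3.7,fy=3.7,interpolation=cv2.INTER_CUBIC);cv2.imwrite('pics/tc.png',a)
a=cv2.resize(s[120:320,230:400],None,fx=3,fy=3,interpolation=cv2.INTER_CUBIC);cv2.imwrite('pics/sc.png',a)
E
```

```text
(no output)
```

View pics/tc.png

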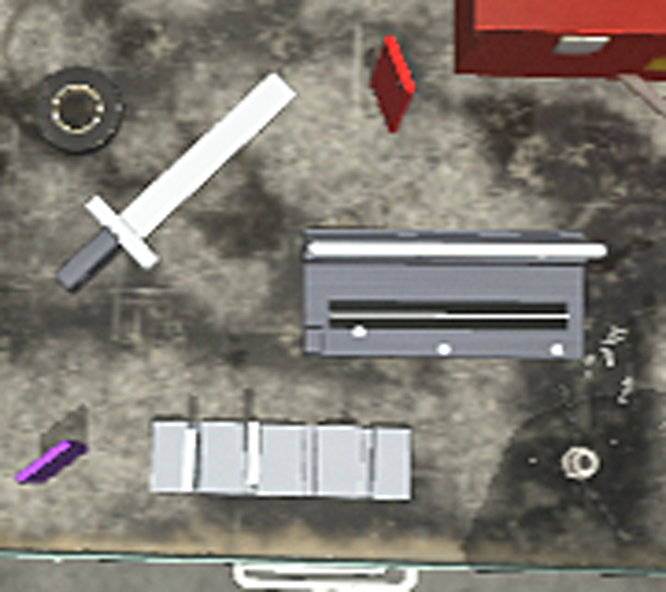

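View pics/sc.png

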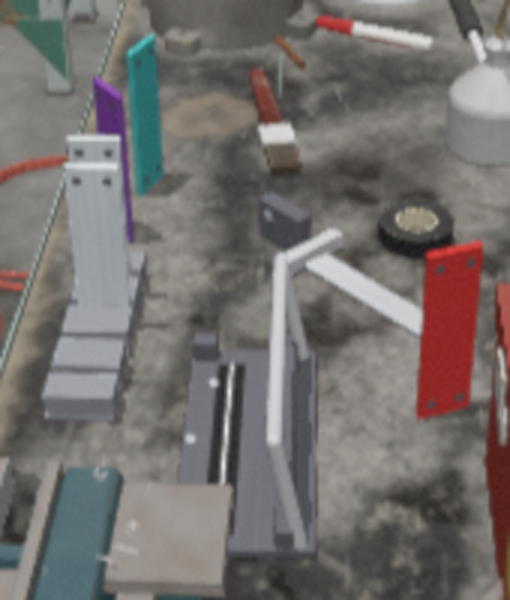

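Candidates for the plates in the side picture: grey (261,197) and (264,168), which stand in the stand's two left grooves. Look-alikes are red (381,228), turquoise (279,156) and purple (265,155). I choose the two aluminium ones in the stand. Next I check the whole views for obstacles on the way.

View pics/side0.png

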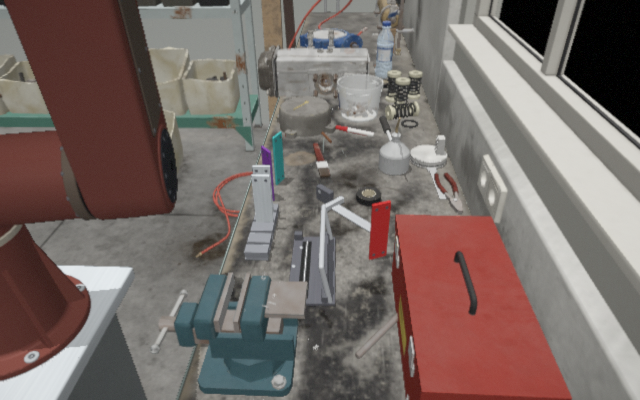

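View pics/top0.png

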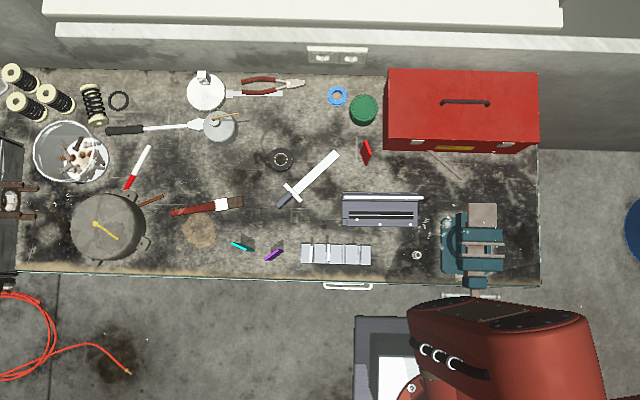

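```bash
cat >> h.py <<'E'
def Rd(yaw,tilt=0):
    """tool down, tool y at angle yaw (rad) in world from +x axis direction"""
    y=np.array([np.cos(yaw),np.sin(yaw),0]);z=np.array([0,0,-1.]);return np.c_[np.cross(y,z),y,z]
def rows(p,Rt,n=None,p0=None,R0=None,half=True,nd=2):
    s=get_state()
    if p0 is None:p0=s['ee_pos']
    if R0 is None:R0=R.from_rotvec(s['ee_rot']).as_matrix()
    w=R.from_matrix(R0.T@Rt).as_rotvec()
    d=R0.T@(np.asarray(p)-p0)
    if n is None:n=int(max(np.ceil(np.linalg.norm(d)/.045),np.ceil(np.degrees(np.linalg.norm(w))/8),1))
    A=sum(R.from_rotvec(w*k/n).as_matrix() for k in range(n))
    v=np.linalg.solve(A,d)
    print('n',n,'row',(v*100).round(nd),np.degrees(w/n).round(nd))
    return n,v,w/n
E
python3 - <<'E'
from h import *
print(np.array(get_calibration('wrist')['mount']).round(3), get_calibration('wrist')['fx'])
c=cam('top')
def cr(L,z): return onplane([(x/3.7+260-.37,y/3.7+130-.37) for x,y in L],c,z).round(3)
print('stand',cr([(151,422),(410,430),(410,498),(151,497)],.024))
print('rackbase',cr([(305,355),(584,357),(584,234)],.008))
print('line',cr([(330,316),(568,318)],.008))
print('rail',cr([(305,249),(606,251)],.098))
print('gauge',cr([(286,85)],.005),cr([(123,234)],.016),'coup',cr([(580,463)],.03))
s=get_state();print(R.from_rotvec(s['ee_rot']).as_matrix().round(3))
E
```

```text
[[ 0.001 -0.965 -0.262  0.067]
 [ 1.     0.001 -0.001  0.001]
 [ 0.002 -0.262  0.965 -0.144]
 [ 0.     0.     0.     1.   ]] 320.7002143111615
stand [[0.429 0.369 0.024]
 [0.429 0.189 0.024]
 [0.382 0.188 0.024]
 [0.378 0.367 0.024]]
rackbase [[0.48  0.263 0.008]
 [0.484 0.065 0.008]
 [0.572 0.066 0.008]]
line [[0.508 0.246 0.008]
 [0.511 0.077 0.008]]
rail [[0.544 0.267 0.098]
 [0.548 0.068 0.098]]
gauge [[0.675 0.281 0.005]] [[0.562 0.394 0.016]] coup [[0.409 0.072 0.03 ]]
[[ 0.906  0.423  0.   ]
 [ 0.423 -0.906 -0.   ]
 [-0.     0.    -1.   ]]
```

The side view shows the vise at (250,330) and the tool box at (460,290) between the start and the work. The top view shows the rack at (381,209) and the stand at (336,254), with only the two left grooves filled. I go up first, and watch how joint 6 reacts.

play_rows(
  plan=[
    [[0, 0, -5, 0, 0, 8, 100], [0, 0, -5, 0, 0, 8, 100], [0, 0, -5, 0, 0, 8, 30]],
  ],
)

```text
time: 1.08
ee_pos: [0.2538, -0.5434, 0.383]
ee_rot: [3.141, 0.021, 0.0]
force: [-0.5, -0.4, 0.4]
finger_gap: 0.0701
grip_force: 0.0
```

```bash
python3 - <<'E'
from h import *
s=get_state();print(s['joint_positions'].round(3),s['ee_pos'].round(3),s['ee_rot'].round(3),s['time'],s['finger_gap'])
M=R.from_rotvec(s['ee_rot']).as_matrix();print(np.degrees(np.arctan2(M[1,0],M[0,0])))
for a in (1,-1): rows([.42,.22,.36],Rd(a*np.pi/2))
E
```

```text
[-1.352  0.209  0.495  1.856  0.     1.777] [ 0.254 -0.543  0.383] [3.141 0.021 0.   ] 1.075 0.07005990317393461
0.7649452443925314
n 23 row [5.25 0.81 0.1 ] [ 0.    0.   -7.79]
n 18 row [ 0.95 -4.23  0.13] [ 0.   -0.    0.04]
```

play_rows(
  plan=[
    [[0, 0, 0, 0, 0, -10, 30], [0, 0, 0, 0, 0, -10, 30], [0, 0, 0, 0, 0, -10, 30], [0, 0, 0, 0, 0, -10, 30], [0, 0, 0, 0, 0, -10, 30], [0, 0, 0, 0, 0, -10, 30], [0, 0, 0, 0, 0, -10, 30], [0, 0, 0, 0, 0, -10, 30], [0, 0, 0, 0, 0, -9, 30]],
  ],
)

```text
time: 2.2
ee_pos: [0.2538, -0.5437, 0.3814]
ee_rot: [2.215, 2.228, -0.0]
force: [0.7, 0.1, -0.3]
finger_gap: 0.0257
grip_force: 0.0
```

play_rows(
  plan=[
    [[3.8, 1.9, 0, 0, 0, 0, 30], [3.8, 1.9, 0, 0, 0, 0, 30], [3.8, 1.9, 0, 0, 0, 0, 30], [3.8, 1.9, 0, 0, 0, 0, 30], [3.8, 1.9, 0, 0, 0, 0, 30], [3.8, 1.9, 0, 0, 0, 0, 30], [3.8, 1.9, 0, 0, 0, 0, 30], [3.8, 1.9, 0, 0, 0, 0, 30], [3.8, 1.9, 0, 0, 0, 0, 30]],
  ],
)

```text
time: 3.32
ee_pos: [0.4251, -0.2003, 0.3815]
ee_rot: [2.221, 2.221, 0.0]
force: [-0.8, 0.6, 0.1]
finger_gap: 0.0259
grip_force: 0.0
```

play_rows(
  plan=[
    [[4.2, 0, 0, 0, 0, 0, 30], [4.2, 0, 0, 0, 0, 0, 30], [4.2, 0, 0, 0, 0, 0, 30], [4.2, 0, 0, 0, 0, 0, 30], [4.2, 0, 0, 0, 0, 0, 30], [4.2, 0, 0, 0, 0, 0, 30], [4.2, 0, 0, 0, 0, 0, 30], [4.2, 0, 0, 0, 0, 0, 30], [0, 0, 0, 0, 0, 0, 30]],
  ],
)

```text
time: 4.45
ee_pos: [0.4241, 0.1366, 0.3814]
ee_rot: [-2.217, -2.226, -0.001]
force: [-0.5, -0.1, 0.7]
finger_gap: 0.0256
grip_force: 0.0
```

```bash
python3 - <<'E'
from h import *
s=get_state();print(s['joint_positions'].round(3),s['ee_pos'].round(4),s['ee_rot'].round(3),s['time'],s['finger_gap'],s['qvel'].round(3))
c=cam('wrist');im=grab_frame('wrist');save(im,'w1.png');np.savez('w1.npz',K=c[0],D=c[1],R=c[2],t=c[3])
for q in ('rack','stand','plate_0','gauge'):
    for r in regions_of(q,'wrist'): 
        ys,xs=np.nonzero(r['region']);print(q,round(r['conf'],2),r['point'],(xs.min(),xs.max(),ys.min(),ys.max()))
# predicted
def yawR(a):return np.array([[np.cos(a),-np.sin(a)],[np.sin(a),np.cos(a)]])
def rk(x,y,z): return list(np.array([.510,.165])+yawR(.02)@[x,y])+[z]
print('line',proj([rk(0,-80,.008) for _ in [0]],c).round() if 0 else proj([rk(0,-.085,.008),rk(0,.085,.008),rk(-.03,-.1,.008),rk(-.03,.1,.008),rk(.036,.1,.024),rk(.0363,.1,.098),rk(.0363,-.1,.098)],c).round())
print('stand',proj([[.43,.368,.024],[.43,.188,.024],[.38,.188,.024],[.38,.368,.024]],c).round())
E
```

```text
[ 0.016 -0.264  0.027  1.862  0.     1.583] [0.4241 0.1366 0.3814] [-2.217e+00 -2.226e+00 -1.000e-03] 4.45 0.02560099226048022 [-0.061 -0.009 -0.009  0.003 -0.016 -0.049]
rack 0.63 [134.7, 387.6] (np.int64(357), np.int64(421), np.int64(66), np.int64(213))
stand 0.94 [81.9, 308.8] (np.int64(293), np.int64(327), np.int64(0), np.int64(124))
plate_0 0.91 [110.2, 500.1] (np.int64(461), np.int64(539), np.int64(101), np.int64(119))
plate_0 0.83 [9.2, 303.6] (np.int64(290), np.int64(320), np.int64(0), np.int64(19))
plate_0 0.64 [31.2, 308.5] (np.int64(290), np.int64(326), np.int64(21), np.int64(49))
gauge 0.6 [32.8, 462.7] (np.int64(426), np.int64(492), np.int64(0), np.int64(67))
line [[373. 191.]
 [376.  83.]
 [355. 200.]
 [357.  73.]
 [402.  71.]
 [417.  63.]
 [409. 216.]]
stand [[326.  -7.]
 [325. 124.]
 [292. 124.]
 [290.  -7.]]
```

View pics/w1.png

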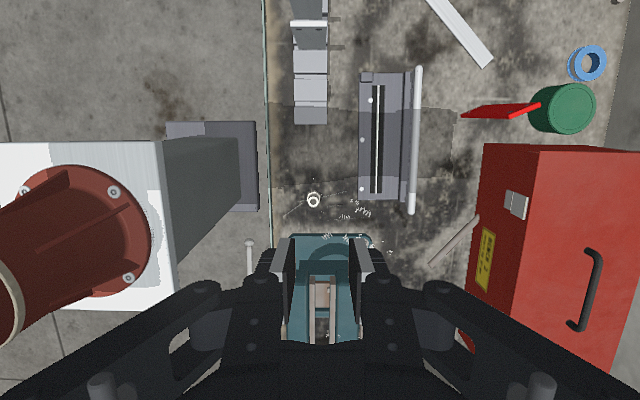

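The wrist picture confirms things: rack line at (376,83–191), rail at (413,70–212), stand at (310,60), the two plates at its far end at (304,9) and (308,31). The predictions from the top camera are within about 3 px. I take one closer wrist look for the final numbers.

play_rows(
  plan=[
    [[3, 1, 2, 0, 0, 0, 30], [3, 1, 2, 0, 0, 0, 30], [2, 1, 2, 0, 0, 0, 30], [0, 1, 2, 0, 0, 0, 30], [0, 0, 2, 0, 0, 0, 30], [0, 0, 0, 0, 0, 0, 30], [0, 0, 0, 0, 0, 0, 30]],
  ],
)

```text
time: 5.58
ee_pos: [0.4648, 0.2139, 0.2822]
ee_rot: [2.222, 2.22, 0.001]
force: [0.0, 0.4, 0.3]
finger_gap: 0.0252
grip_force: 0.0
```

```bash
python3 - <<'E'
from h import *
s=get_state();print(s['ee_pos'].round(4),s['ee_rot'].round(3),s['time'])
c=cam('wrist');im=grab_frame('wrist');save(im,'w2.png');np.savez('w2.npz',K=c[0],D=c[1],R=c[2],t=c[3])
for q in ('rack','stand','plate_0','gauge'):
    for r in regions_of(q,'wrist'): 
        ys,xs=np.nonzero(r['region']);print(q,round(r['conf'],2),r['point'],(xs.min(),xs.max(),ys.min(),ys.max()))
def yawR(a):return np.array([[np.cos(a),-np.sin(a)],[np.sin(a),np.cos(a)]])
def rk(x,y,z): return list(np.array([.510,.165])+yawR(.02)@[x,y])+[z]
print(proj([rk(-.03,-.1,.008),rk(-.03,.1,.008),rk(0,0,.008)],c),proj([[.4045,.278,.024],[.4045,.338,.146],[.4045,.298,.146]],c))
u0,v0=proj([[.47,.22,.02]],c)[0].astype(int);print(u0,v0)
x0,y0=max(u0-130,0),max(v0-130,0);print(x0,y0)
a=cv2.resize(im[y0:y0+200,x0:x0+260],None,fx=3,fy=3,interpolation=cv2.INTER_CUBIC);save(a,'w2c.png')
E
```

```text
[0.4648 0.2139 0.2822] [2.222e+00 2.220e+00 1.000e-03] 5.575
rack 0.9 [188.7, 368.0] (np.int64(333), np.int64(405), np.int64(126), np.int64(275))
stand 0.64 [124.6, 276.2] (np.int64(252), np.int64(297), np.int64(36), np.int64(188))
plate_0 0.88 [94.6, 259.0] (np.int64(232), np.int64(292), np.int64(88), np.int64(102))
plate_0 0.88 [185.0, 502.7] (np.int64(455), np.int64(553), np.int64(162), np.int64(203))
plate_0 0.76 [49.6, 255.9] (np.int64(221), np.int64(287), np.int64(37), np.int64(66))
gauge 0.88 [53.8, 435.3] (np.int64(383), np.int64(492), np.int64(0), np.int64(118))
gauge 0.75 [190.0, 367.1] (np.int64(332), np.int64(406), np.int64(125), np.int64(275))
[[332.33643774 269.36769389]
 [330.62888469 126.70489573]
 [353.71191478 201.88208154]] [[270.70946653 115.82939082]
 [245.0036611   40.288568  ]
 [247.54194254  91.87814853]]
324 162
194 32
```

View pics/w2c.png

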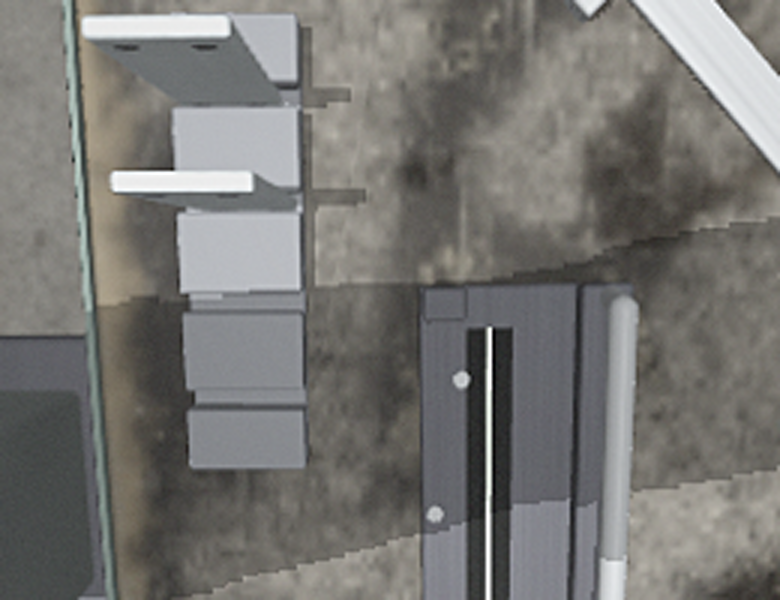

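```bash
python3 - <<'E'
from h import *
d=np.load('w2.npz');c=(d['K'],d['D'],d['R'],d['t'])
def cr(L,z): return onplane([(x/3-1/3+194,y/3-1/3+32) for x,y in L],c,z).round(4)
print('line',cr([(490,327),(488,600)],.008))
print('near edge',cr([(421,500),(421,590)],.008), 'cheek near-left top', cr([(421,290)],.024))
print('rail',cr([(622.5,320),(613,590)],.098),'kick front top edge',cr([(577,300),(573,500)],.024))
print('plateA',cr([(83,17),(228,17),(84,40),(231,39)],.146));print('plateB',cr([(111,172),(250,172),(112,193),(252,192)],.146))
print('stand',cr([(298,15),(306,466),(190,467),(173,110)],.024))
E
```

```text
line [[0.5121 0.2468 0.008 ]
 [0.5148 0.1221 0.008 ]]
near edge [[0.4833 0.17   0.008 ]
 [0.4837 0.127  0.008 ]] cheek near-left top [[0.4817 0.263  0.024 ]]
rail [[0.547  0.2563 0.098 ]
 [0.5497 0.1598 0.098 ]] kick front top edge [[0.5459 0.2591 0.024 ]
 [0.5485 0.1742 0.024 ]]
plateA [[0.3854 0.3404 0.146 ]
 [0.4245 0.3401 0.146 ]
 [0.3853 0.3346 0.146 ]
 [0.4252 0.3345 0.146 ]]
plateB [[0.3905 0.3004 0.146 ]
 [0.4292 0.3002 0.146 ]
 [0.3904 0.2948 0.146 ]
 [0.4296 0.2948 0.146 ]]
stand [[0.4334 0.367  0.024 ]
 [0.4332 0.1892 0.024 ]
 [0.3833 0.1888 0.024 ]
 [0.3836 0.3326 0.024 ]]
```

play_rows(
  plan=[
    [[2.1, -1.4, 0.8, 0, 0, -10, 30], [0, 0, 0, 0, 0, -10, 30], [0, 0, 0, 0, 0, -10, 30], [0, 0, 0, 0, 0, -10, 30], [0, 0, 0, 0, 0, -10, 30], [0, 0, 0, 0, 0, -10, 30], [0, 0, 0, 0, 0, -10, 30], [0, 0, 0, 0, 0, -10, 30], [0, 0, 0, 0, 0, -10, 30]],
  ],
)

```text
time: 6.95
ee_pos: [0.4506, 0.2355, 0.2736]
ee_rot: [-0.01, 3.141, -0.0]
force: [-0.6, 0.9, -0.5]
finger_gap: 0.0256
grip_force: 0.0
```

```bash
python3 - <<'E'
from h import *
s=get_state();print(s['joint_positions'].round(3),s['ee_pos'].round(4))
rows([.409,.2975,.19],Rd(np.pi/2),4)
E
```

```text
[ 0.224 -0.161 -0.086  1.645 -0.     0.218] [0.4506 0.2355 0.2736]
n 4 row [1.03 1.56 2.09] [-0.    0.01  0.09]
```

play_rows(
  plan=[
    [[1.03, 1.56, 2.1, 0, 0, 0, 30], [1.03, 1.56, 2.1, 0, 0, 0, 30], [1.03, 1.56, 2.1, 0, 0, 0, 30], [1.03, 1.56, 2.1, 0, 0, 0, 30], [0, 0, 0, 0, 0, 0, 30], [0, 0, 0, 0, 0, 0, 30]],
  ],
)

```text
time: 7.7
ee_pos: [0.4098, 0.2976, 0.1902]
ee_rot: [-0.001, 3.141, 0.0]
force: [0.6, -0.0, 0.2]
finger_gap: 0.0256
grip_force: 0.0
```

```bash
python3 - <<'E'
from h import *
s=get_state();print(s['ee_pos'].round(4),s['finger_gap'])
c=cam('wrist');im=grab_frame('wrist');save(im,'w3.png')
print(proj([[.3904,.2975,.146],[.4295,.2975,.146],[.3904,.3374,.146],[.4245,.3374,.146]],c).round(1), proj([s['ee_pos']],c))
E
```

```text
[0.4098 0.2976 0.1902] 0.025567329003660003
[[321.6 191.5]
 [321.5 251.3]
 [387.5 191.6]
 [384.5 244. ]] [[322.00207707 251.48887861]]
```

View pics/w3.png

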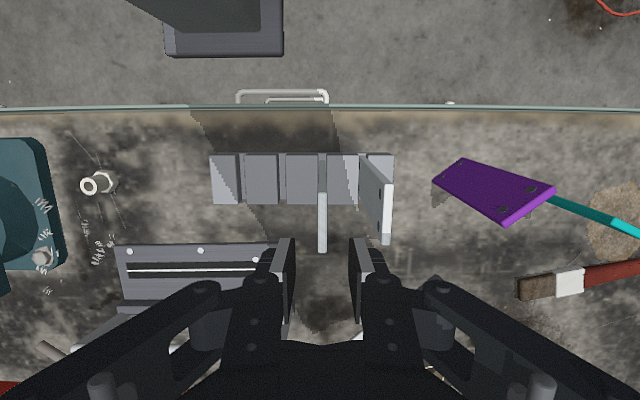

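The wrist picture shows plate B's top edge at (322,191–254), centred between the fingers, and the neighbour at (387,215) outside the right finger. I descend and grip.

play_rows(
  plan=[
    [[0, 0, 2, 0, 0, 0, 30], [0, 0, 2, 0, 0, 0, 30], [0, 0, 2, 0, 0, 0, 30], [0, 0, 1.7, 0, 0, 0, 30], [0, 0, 0, 0, 0, 0, 30], [0, 0, 0, 0, 0, 0, 0], [0, 0, 0, 0, 0, 0, 0], [0, 0, 0, 0, 0, 0, 0], [0, 0, 0, 0, 0, 0, 0]],
  ],
)

```text
time: 8.88
ee_pos: [0.4097, 0.298, 0.113]
ee_rot: [-0.001, 3.14, 0.001]
force: [-0.9, -0.0, 4.0]
finger_gap: 0.0051
grip_force: 59.2
```

play_rows(
  plan=[
    [[0, 0, -1, 0, 0, 0, 0], [0, 0, -1.5, 0, 0, 0, 0], [0, 0, -2.5, 0, 0, 0, 0], [0, 0, -3, 0, 0, 0, 0], [0, 0, -3, 0, 0, 0, 0], [0, 0, -1, 0, 0, 0, 0], [0, 0, 0, 0, 0, 0, 0]],
  ],
)

```text
time: 9.75
ee_pos: [0.4095, 0.2979, 0.2327]
ee_rot: [-0.001, 3.141, 0.0]
force: [0.1, 0.3, -2.0]
finger_gap: 0.0053
grip_force: 58.7
```

```bash
cat >> h.py <<'E'
RO=np.array([.5125,.164]);RY=.021
def rackT(x,y,z): 
    c,s=np.cos(RY),np.sin(RY);return np.array([RO[0]+c*x-s*y,RO[1]+s*x+c*y,z])
def Rlean(deg):  # tool x=+rack y, tool y=+rack x, leaned
    R0=np.c_[[0,1,0],[1,0,0],[0,0,-1.]]
    return R.from_euler('z',RY).as_matrix()@R.from_euler('y',deg,degrees=True).as_matrix()@R0
E
python3 - <<'E'
from h import *
s=get_state();print(s['joint_positions'].round(3),s['ee_pos'].round(4),s['finger_gap'],s['force'])
# stage: upright in front of rack, yaw 90
rows(rackT(-.03,-.035,.235),Rlean(0),12)
n,v,w=rows(rackT(.034-.0015,-.035,.14),Rlean(20),8,p0=rackT(-.03,-.035,.235),R0=Rlean(0))
E
```

```text
[ 0.37  -0.183 -0.18   1.572 -0.     0.37 ] [0.4095 0.2979 0.2327] 0.005262405455930745 [ 0.09854895  0.26755263 -2.04668827]
n 12 row [-1.53 -0.74 -0.02] [0.  0.  7.4]
n 8 row [-0.    0.96  1.06] [2.5 0.  0. ]
```

play_rows(
  plan=[
    [[-1.53, -0.74, 0, 0, 0, 7.4, 0], [-1.53, -0.74, 0, 0, 0, 7.4, 0], [-1.53, -0.74, 0, 0, 0, 7.4, 0], [-1.53, -0.74, 0, 0, 0, 7.4, 0], [-1.53, -0.74, 0, 0, 0, 7.4, 0], [-1.53, -0.74, 0, 0, 0, 7.4, 0]],
  ],
)

```text
time: 10.5
ee_pos: [0.4801, 0.2277, 0.2305]
ee_rot: [-1.192, -2.905, 0.002]
force: [-0.2, 0.1, -1.1]
finger_gap: 0.0052
grip_force: 58.6
```

play_rows(
  plan=[
    [[-1.53, -0.74, 0, 0, 0, 7.4, 0], [-1.53, -0.74, 0, 0, 0, 7.4, 0], [-1.53, -0.74, 0, 0, 0, 7.4, 0], [-1.53, -0.74, 0, 0, 0, 7.4, 0], [-1.53, -0.74, 0, 0, 0, 7.4, 0], [-1.53, -0.74, 0, 0, 0, 7.4, 0], [0, 0, 0, 0, 0, 0, 0]],
  ],
)

```text
time: 11.38
ee_pos: [0.4822, 0.1282, 0.231]
ee_rot: [-2.198, -2.243, 0.002]
force: [0.1, -0.1, -1.6]
finger_gap: 0.0051
grip_force: 58.6
```

```bash
python3 - <<'E'
from h import *
s=get_state();print(s['joint_positions'].round(3),s['ee_pos'].round(4),s['finger_gap'],rackT(-.03,-.035,.235))
rows(rackT(.034-.0015,-.035,.14),Rlean(20),8)
E
```

```text
[-0.003 -0.203 -0.201  1.574 -0.     1.547] [0.4822 0.1282 0.231 ] 0.0050574593249792426 [0.48324156 0.12837776 0.235     ]
n 8 row [0.   0.96 1.01] [ 2.49  0.   -0.  ]
```

play_rows(
  plan=[
    [[0, 0.96, 1, 2.5, 0, 0, 0], [0, 0.96, 1, 2.5, 0, 0, 0], [0, 0.96, 1, 2.5, 0, 0, 0], [0, 0.96, 1, 2.5, 0, 0, 0], [0, 0.96, 1, 2.5, 0, 0, 0], [0, 0.96, 1, 2.5, 0, 0, 0], [0, 0.96, 1, 2.5, 0, 0, 0], [0, 0.96, 1, 2.5, 0, 0, 0], [0, 0, 0, 0, 0, 0, 0], [0, 0, 0, 0, 0, 0, 0]],
  ],
)

```text
time: 12.62
ee_pos: [0.546, 0.1306, 0.142]
ee_rot: [-2.01, -2.057, 0.362]
force: [0.4, -0.8, -0.1]
finger_gap: 0.0054
grip_force: 59.0
```

```bash
python3 - <<'E'
from h import *
s=get_state();print(s['joint_positions'].round(3),s['ee_pos'].round(4),s['finger_gap'])
c=cam('wrist');im=grab_frame('wrist');save(im,'w4.png')
c2=cam('side');im2=grab_frame('side');a=cv2.resize(im2[180:320,230:390],None,fx=4,fy=4,interpolation=cv2.INTER_CUBIC)
save(a,'s4.png')
M=R.from_rotvec(s['ee_rot']).as_matrix();ft=s['ee_pos']+.107*M[:,2]+.003*M[:,1];print('rear foot edge',ft.round(4),'wanted above',rackT(-.0015,-.035,.008))
print((proj([ft-.02*M[:,0],ft+.02*M[:,0],rackT(.0363,-.1,.093),rackT(.0363,.1,.093),rackT(0,-.08,.008),rackT(0,.08,.008)],c2)-[230,180])*4)
rows(rackT(.0323,-.035,.1105),Rlean(20),3)
E
```

```text
[ 0.005  0.451  0.292  1.76  -0.006  1.554] [0.546  0.1306 0.142 ] 0.005415579682933424
rear foot edge [0.5123 0.1299 0.0404] wanted above [0.51173528 0.12897622 0.008     ]
[[289.48055584 371.60379625]
 [294.26538206 316.15447641]
 [363.21721722 356.09493489]
 [373.74610496  99.99825681]
 [290.08639797 459.25956982]
 [307.89832647 247.07010739]]
n 3 row [-0.03  0.35  1.02] [0.03 0.01 0.03]
```

View pics/s4.png

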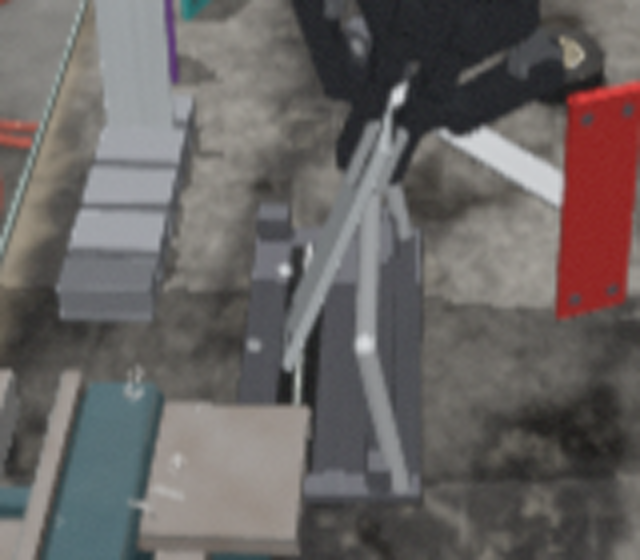

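The side crop shows the held plate, foot at about (289,365) as predicted, leaning clear in front of the rail (363,343). I lower it.

play_rows(
  plan=[
    [[0, 0.35, 1, 0, 0, 0, 0], [0, 0.35, 1, 0, 0, 0, 0], [0, 0.35, 0.9, 0, 0, 0, 0], [0, 0, 0, 0, 0, 0, 0], [0, 0, 0, 0, 0, 0, 0]],
  ],
)

```text
time: 13.35
ee_pos: [0.5461, 0.1301, 0.1111]
ee_rot: [-2.011, -2.055, 0.363]
force: [0.7, 0.3, -2.3]
finger_gap: 0.005
grip_force: 59.1
```

```bash
python3 - <<'E'
from h import *
s=get_state();M=R.from_rotvec(s['ee_rot']).as_matrix();ft=s['ee_pos']+.107*M[:,2]+.003*M[:,1];print('rear foot edge',ft.round(4),s['force'].round(1),s['ee_pos'],np.degrees(np.arccos(-M[2,2])))
E
```

```text
rear foot edge [0.5123 0.1294 0.0096] [ 0.7  0.3 -2.3] [0.54605649 0.13014211 0.11114053] 20.01195584114748
```

play_rows(
  plan=[
    [[0, 0.03, 0.08, 0, 0, 0, 0], [0, 0.03, 0.08, 0, 0, 0, 0], [0, 0, 0, 0, 0, 0, 0]],
  ],
)

```text
time: 13.72
ee_pos: [0.5462, 0.1301, 0.1095]
ee_rot: [-2.011, -2.055, 0.362]
force: [0.7, 0.8, -1.1]
finger_gap: 0.0052
grip_force: 59.4
```

play_rows(
  plan=[
    [[0, 0, 0, 0, 0, 0, 15], [0, 0, 0, 0, 0, 0, 22], [0, 0, 0, 0, 0, 0, 22], [0, 0, 0, 0, 0, 0, 22]],
  ],
)

```text
time: 14.22
ee_pos: [0.5461, 0.1301, 0.1094]
ee_rot: [-2.011, -2.055, 0.362]
force: [-0.7, -0.2, -0.3]
finger_gap: 0.0187
grip_force: 0.0
```

```bash
python3 - <<'E'
from h import *
s=get_state();print(s['force'].round(1),s['finger_gap'])
c=cam('wrist');im=grab_frame('wrist');save(cv2.resize(im[150:400,180:460],None,fx=2.2,fy=2.2),'w5.png')
E
```

```text
[-0.7 -0.2 -0.3] 0.018680017230383997
```

View pics/w5.png

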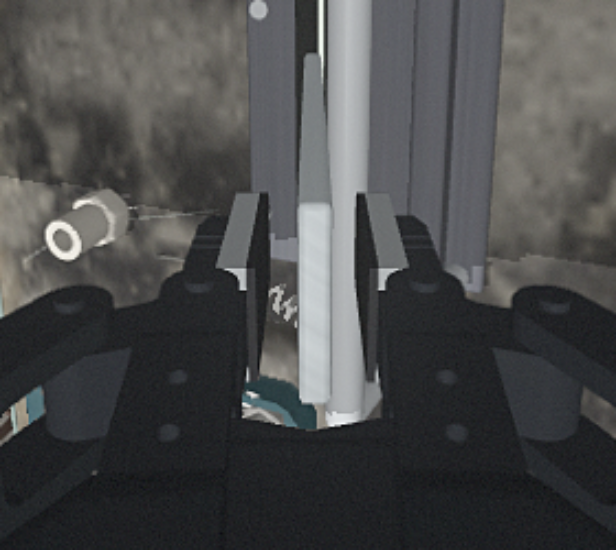

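The wrist picture shows the plate released, its edge at (315,300 in the crop) midway between the fingers and its back on the rail. I withdraw along the tool and go for plate A.

play_rows(
  plan=[
    [[0, 0, -1, 0, 0, 0, 22], [0, 0, -2, 0, 0, 0, 22], [0, 0, -3, 0, 0, 0, 22], [0, 0, -3, 0, 0, 0, 26], [0, 0, -1, 0, 0, 0, 30], [0, 0, 0, 0, 0, 0, 30]],
  ],
)

```text
time: 15.02
ee_pos: [0.5807, 0.1309, 0.2035]
ee_rot: [-2.012, -2.055, 0.362]
force: [0.2, 0.2, -0.2]
finger_gap: 0.0255
grip_force: 0.0
```

```bash
python3 - <<'E'
from h import *
s=get_state();print(s['ee_pos'].round(4))
p1=rackT(-.03,.04,.25)
rows(p1,Rlean(0),7)
rows([.406,.3375,.2],Rd(np.pi/2),12,p0=p1,R0=Rlean(0))
E
```

```text
[0.5807 0.1309 0.2035]
n 7 row [ 1.06 -1.5  -0.38] [-2.85  0.    0.  ]
n 12 row [1.39 0.31 0.42] [ 0.   0.  -7.4]
```

play_rows(
  plan=[
    [[1.06, -1.5, -0.38, -2.85, 0, 0, 30], [1.06, -1.5, -0.38, -2.85, 0, 0, 30], [1.06, -1.5, -0.38, -2.85, 0, 0, 30], [1.06, -1.5, -0.38, -2.85, 0, 0, 30], [1.06, -1.5, -0.38, -2.85, 0, 0, 30], [1.06, -1.5, -0.38, -2.85, 0, 0, 30], [1.06, -1.5, -0.38, -2.85, 0, 0, 30]],
  ],
)

```text
time: 15.9
ee_pos: [0.4803, 0.2033, 0.2488]
ee_rot: [-2.197, -2.245, 0.001]
force: [0.9, 0.2, -0.5]
finger_gap: 0.0257
grip_force: 0.0
```

play_rows(
  plan=[
    [[1.39, 0.31, 0.42, 0, 0, -7.4, 30], [1.39, 0.31, 0.42, 0, 0, -7.4, 30], [1.39, 0.31, 0.42, 0, 0, -7.4, 30], [1.39, 0.31, 0.42, 0, 0, -7.4, 30], [1.39, 0.31, 0.42, 0, 0, -7.4, 30], [1.39, 0.31, 0.42, 0, 0, -7.4, 30]],
  ],
)

```text
time: 16.65
ee_pos: [0.4702, 0.2859, 0.2231]
ee_rot: [-1.179, -2.909, 0.003]
force: [0.1, -0.8, 0.2]
finger_gap: 0.0254
grip_force: 0.0
```

play_rows(
  plan=[
    [[1.39, 0.31, 0.42, 0, 0, -7.4, 30], [1.39, 0.31, 0.42, 0, 0, -7.4, 30], [1.39, 0.31, 0.42, 0, 0, -7.4, 30], [1.39, 0.31, 0.42, 0, 0, -7.4, 30], [1.39, 0.31, 0.42, 0, 0, -7.4, 30], [1.39, 0.31, 0.42, 0, 0, -7.4, 30], [0, 0, 0, 0, 0, 0, 30]],
  ],
)

```text
time: 17.52
ee_pos: [0.4044, 0.3375, 0.1982]
ee_rot: [0.001, -3.139, 0.002]
force: [-0.5, -0.4, -0.5]
finger_gap: 0.0255
grip_force: 0.0
```

```bash
python3 - <<'E'
from h import *
s=get_state();print(s['ee_pos'].round(4))
c=cam('wrist');im=grab_frame('wrist')
for r in regions_of('plate_0','wrist'):
    ys,xs=np.nonzero(r['region']);print(round(r['conf'],2),r['point'],(xs.min(),xs.max(),ys.min(),ys.max()),im[r['region']].mean(0).round())
print(proj([[.3854,.3374,.146],[.4252,.3374,.146]],c))
rows([.4055,.3375,.2],Rd(np.pi/2),1)
E
```

```text
[0.4044 0.3375 0.1982]
0.94 [302.1, 117.2] (np.int64(73), np.int64(158), np.int64(267), np.int64(351)) [150. 155. 158.]
0.93 [193.8, 434.7] (np.int64(392), np.int64(488), np.int64(162), np.int64(232)) [ 78.  41. 100.]
0.78 [223.7, 539.2] (np.int64(488), np.int64(591), np.int64(193), np.int64(247)) [ 25. 128. 126.]
0.72 [203.3, 319.0] (np.int64(318), np.int64(327), np.int64(160), np.int64(247)) [150. 155. 157.]
0.59 [368.4, 215.4] (np.int64(212), np.int64(219), np.int64(362), np.int64(371)) [106.  18.  17.]
0.48 [268.4, 161.8] (np.int64(38), np.int64(258), np.int64(244), np.int64(352)) [ 99. 100. 104.]
[[321.75227097 189.36472638]
 [321.64167861 248.02526708]]
n 1 row [ 0.03  0.02 -0.1 ] [-0.03 -0.08 -0.13]
```

play_rows(
  plan=[
    [[0, 0, 2.5, 0, 0, 0, 30], [0, 0, 2, 0, 0, 0, 30], [0, 0, 2, 0, 0, 0, 30], [0, 0, 2, 0, 0, 0, 30], [0, 0, 0, 0, 0, 0, 30], [0, 0, 0, 0, 0, 0, 0], [0, 0, 0, 0, 0, 0, 0], [0, 0, 0, 0, 0, 0, 0], [0, 0, 0, 0, 0, 0, 0]],
  ],
)

```text
time: 18.75
ee_pos: [0.4063, 0.3378, 0.1155]
ee_rot: [-0.001, 3.141, 0.001]
force: [-0.7, -0.6, 4.6]
finger_gap: 0.0051
grip_force: 59.9
```

play_rows(
  plan=[
    [[0, 0, -1, 0, 0, 0, 0], [0, 0, -1.5, 0, 0, 0, 0], [0, 0, -2.5, 0, 0, 0, 0], [0, 0, -3, 0, 0, 0, 0], [0, 0, -3, 0, 0, 0, 0], [0, 0, -1, 0, 0, 0, 0], [0, 0, 0, 0, 0, 0, 0]],
  ],
)

```text
time: 19.62
ee_pos: [0.4062, 0.3377, 0.2351]
ee_rot: [0.001, -3.142, -0.0]
force: [0.6, 0.6, -1.1]
finger_gap: 0.005
grip_force: 59.2
```

```bash
python3 - <<'E'
from h import *
s=get_state();print(s['joint_positions'].round(3),s['ee_pos'].round(4),s['finger_gap'],s['force'])
rows(rackT(-.03,.04,.232),Rlean(0),12)
E
```

```text
[ 0.446 -0.114 -0.113  1.571  0.     0.445] [0.4062 0.3377 0.2351] 0.00501943998061344 [ 0.64521702  0.61366248 -1.09436273]
n 12 row [-1.34 -0.49  0.03] [ 0.  -0.   7.4]
```

play_rows(
  plan=[
    [[-1.34, -0.49, 0, 0, 0, 7.4, 0], [-1.34, -0.49, 0, 0, 0, 7.4, 0], [-1.34, -0.49, 0, 0, 0, 7.4, 0], [-1.34, -0.49, 0, 0, 0, 7.4, 0], [-1.34, -0.49, 0, 0, 0, 7.4, 0], [-1.34, -0.49, 0, 0, 0, 7.4, 0]],
  ],
)

```text
time: 20.38
ee_pos: [0.4709, 0.285, 0.2329]
ee_rot: [-1.191, -2.904, 0.003]
force: [-0.3, 0.5, -1.2]
finger_gap: 0.005
grip_force: 59.1
```

play_rows(
  plan=[
    [[-1.34, -0.49, 0, 0, 0, 7.4, 0], [-1.34, -0.49, 0, 0, 0, 7.4, 0], [-1.34, -0.49, 0, 0, 0, 7.4, 0], [-1.34, -0.49, 0, 0, 0, 7.4, 0], [-1.34, -0.49, 0, 0, 0, 7.4, 0], [-1.34, -0.49, 0, 0, 0, 7.4, 0], [0, 0, 0, 0, 0, 0, 0]],
  ],
)

```text
time: 21.25
ee_pos: [0.481, 0.202, 0.2333]
ee_rot: [-2.197, -2.244, 0.003]
force: [0.3, -0.2, -1.4]
finger_gap: 0.005
grip_force: 59.1
```

```bash
python3 - <<'E'
from h import *
s=get_state();print(s['joint_positions'].round(3),s['ee_pos'].round(4),s['finger_gap'])
rows(rackT(.0335,.038,.143),Rlean(20),8)
E
```

```text
[ 0.147 -0.131 -0.132  1.572 -0.     1.696] [0.481  0.202  0.2333] 0.0050404472244236975
n 8 row [-0.01  0.97  1.  ] [ 2.48  0.   -0.  ]
```

play_rows(
  plan=[
    [[0, 0.97, 1, 2.5, 0, 0, 0], [0, 0.97, 1, 2.5, 0, 0, 0], [0, 0.97, 1, 2.5, 0, 0, 0], [0, 0.97, 1, 2.5, 0, 0, 0], [0, 0.97, 1, 2.5, 0, 0, 0], [0, 0.97, 1, 2.5, 0, 0, 0], [0, 0.97, 1, 2.5, 0, 0, 0], [0, 0.97, 1, 2.5, 0, 0, 0], [0, 0, 0, 0, 0, 0, 0], [0, 0, 0, 0, 0, 0, 0]],
  ],
)

```text
time: 22.5
ee_pos: [0.5454, 0.2044, 0.1442]
ee_rot: [-2.009, -2.056, 0.363]
force: [0.4, 0.1, -1.8]
finger_gap: 0.0048
grip_force: 59.2
```

```bash
python3 - <<'E'
from h import *
s=get_state();L=.1095
M=R.from_rotvec(s['ee_rot']).as_matrix();ft=s['ee_pos']+L*M[:,2]+.003*M[:,1];print('rear foot edge',ft.round(4),'wanted above',rackT(-.0015,.038,.008))
Rt=Rlean(20);tg=rackT(-.0015,.038,.0095)-L*Rt[:,2]-.003*Rt[:,1]
rows(tg,Rt,3)
E
```

```text
rear foot edge [0.5107 0.2036 0.0403] wanted above [0.51020239 0.20196012 0.008     ]
n 3 row [-0.06  0.33  0.97] [-0.01  0.01  0.04]
```

play_rows(
  plan=[
    [[0, 0.33, 0.97, 0, 0, 0, 0], [0, 0.33, 0.97, 0, 0, 0, 0], [0, 0.33, 0.97, 0, 0, 0, 0], [0, 0, 0, 0, 0, 0, 0], [0, 0.02, 0.06, 0, 0, 0, 0], [0, 0.03, 0.08, 0, 0, 0, 0], [0, 0, 0, 0, 0, 0, 0]],
  ],
)

```text
time: 23.38
ee_pos: [0.545, 0.204, 0.112]
ee_rot: [-2.011, -2.054, 0.363]
force: [-0.8, 0.6, -0.4]
finger_gap: 0.0048
grip_force: 59.2
```

```bash
python3 - <<'E'
from h import *
s=get_state();L=.1095
M=R.from_rotvec(s['ee_rot']).as_matrix();ft=s['ee_pos']+L*M[:,2]+.003*M[:,1];print('rear foot edge',ft.round(4),s['force'].round(1))
E
```

```text
rear foot edge [0.5103 0.2032 0.0081] [-0.8  0.6 -0.4]
```

play_rows(
  plan=[
    [[0, 0, 0, 0, 0, 0, 15], [0, 0, 0, 0, 0, 0, 22], [0, 0, 0, 0, 0, 0, 22], [0, 0, 0, 0, 0, 0, 22], [0, 0, -1, 0, 0, 0, 22], [0, 0, -2, 0, 0, 0, 22], [0, 0, -3, 0, 0, 0, 22], [0, 0, -3, 0, 0, 0, 40], [0, 0, -2, 0, 0, 0, 60], [0, 0, 0, 0, 0, 0, 60]],
  ],
)

```text
time: 24.62
ee_pos: [0.5837, 0.2048, 0.2169]
ee_rot: [-2.013, -2.056, 0.36]
force: [0.7, -0.2, -1.0]
finger_gap: 0.0511
grip_force: 0.0
```

```bash
python3 - <<'E'
from h import *
s=get_state();print(s['ee_pos'].round(4),s['joint_positions'].round(3),s['time'])
for n in ('side','top'):
    c=cam(n);im=grab_frame(n);save(im,n+'6.png')
    for r in regions_of('gauge',n):
        ys,xs=np.nonzero(r['region']);print(n,round(r['conf'],2),r['point'],(xs.min(),xs.max(),ys.min(),ys.max()))
s6=cv2.imread('pics/side6.png')[180:320,230:390];t6=cv2.imread('pics/top6.png')[130:270,260:440]
a=np.vstack([cv2.resize(s6,(400,350),interpolation=2)]);b=cv2.resize(t6,(400,311),interpolation=2)
b=cv2.copyMakeBorder(b,0,39,0,0,0);cv2.imwrite('pics/c6.png',np.hstack([a,b]))
E
```

```text
[0.5837 0.2048 0.2169] [0.111 0.651 0.692 1.958 0.031 1.655] 24.625
side 0.84 [209.3, 336.0] (np.int64(315), np.int64(370), np.int64(184), np.int64(231))
top 0.55 [181.8, 306.7] (np.int64(276), np.int64(339), np.int64(150), np.int64(208))
```

View pics/c6.png

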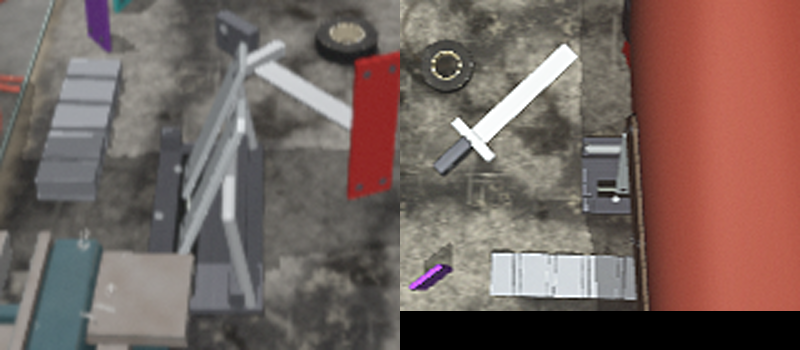

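The picture (side crop left, top crop right) shows both plates leaning on the rail and the gauge still at its first place, with its rib at about (452,157). I move over the gauge for a close measurement.

```bash
python3 - <<'E'
from h import *
p=[.545,.30,.26]
rows(p,Rlean(0),7)
Rt=Rd(np.radians(45))
rows([.545,.41,.25],Rt,6,p0=p,R0=Rlean(0))
E
```

```text
n 7 row [ 1.37 -0.62 -0.54] [-2.88  0.    0.  ]
n 6 row [1.77 0.63 0.17] [ 0.   0.  -7.3]
```

play_rows(
  plan=[
    [[1.37, -0.62, -0.54, -2.88, 0, 0, 60], [1.37, -0.62, -0.54, -2.88, 0, 0, 60], [1.37, -0.62, -0.54, -2.88, 0, 0, 60], [1.37, -0.62, -0.54, -2.88, 0, 0, 60], [1.37, -0.62, -0.54, -2.88, 0, 0, 60], [1.37, -0.62, -0.54, -2.88, 0, 0, 60], [1.37, -0.62, -0.54, -2.88, 0, 0, 60]],
  ],
)

```text
time: 25.7
ee_pos: [0.5448, 0.3002, 0.26]
ee_rot: [2.196, 2.244, 0.002]
force: [-0.2, -0.0, -0.4]
finger_gap: 0.051
grip_force: 0.0
```

play_rows(
  plan=[
    [[1.77, 0.63, 0.17, 0, 0, -7.3, 60], [1.77, 0.63, 0.17, 0, 0, -7.3, 60], [1.77, 0.63, 0.17, 0, 0, -7.3, 60], [1.77, 0.63, 0.17, 0, 0, -7.3, 60], [1.77, 0.63, 0.17, 0, 0, -7.3, 60], [1.77, 0.63, 0.17, 0, 0, -7.3, 60], [0, 0, 0, 0, 0, 0, 60], [0, 0, 0, 0, 0, 0, 60]],
  ],
)

```text
time: 26.7
ee_pos: [0.5458, 0.4094, 0.2501]
ee_rot: [1.205, 2.9, -0.0]
force: [-0.4, 0.5, -0.1]
finger_gap: 0.0513
grip_force: 0.0
```

```bash
python3 - <<'E'
from h import *
s=get_state();print(s['ee_pos'].round(4),s['joint_positions'].round(3),s['finger_gap'])
c=cam('wrist');im=grab_frame('wrist');np.savez('w7.npz',K=c[0],D=c[1],R=c[2],t=c[3])
for r in regions_of('gauge','wrist'):
    ys,xs=np.nonzero(r['region']);print(round(r['conf'],2),r['point'],(xs.min(),xs.max(),ys.min(),ys.max()))
save(im,'w7.png')
d=np.array([1,-1])/2**.5;o=np.array([.562,.394])
print(proj([[*o,.016],[*(o+.155*d),.005],[*(o-.062*d),.04],[*(o-.012*d),.04]],c))
E
```

```text
[0.5458 0.4094 0.2501] [ 4.530e-01  3.740e-01  4.410e-01  1.636e+00 -1.000e-03  1.240e+00] 0.05127165352185852
0.27 [276.8, 188.0] (np.int64(178), np.int64(202), np.int64(249), np.int64(294))
[[321.03411775 188.49682639]
 [321.20863131 296.69460191]
 [320.94738339 137.94701935]
 [321.01775007 182.91494921]]
```

View pics/w7.png

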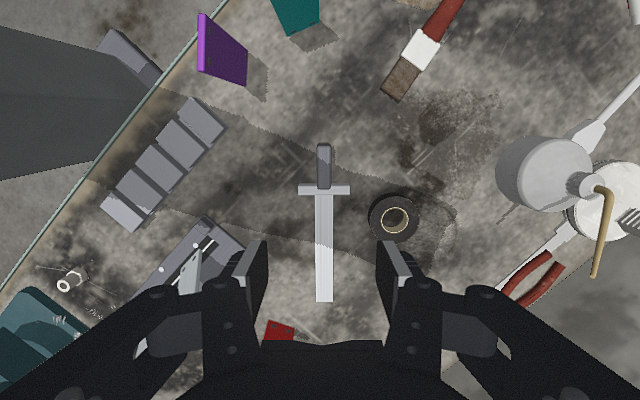

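The wrist picture shows the gauge's tip at (324,302), shoulder front at (324,195) and rib top at (324,144) and downward. The tape at (395,220) is well clear.

```bash
python3 - <<'E'
from h import *
d=np.load('w7.npz');c=(d['K'],d['D'],d['R'],d['t'])
tip=onplane([(324.5,302)],c,.005)[0];o=onplane([(324,195)],c,.016)[0];rb=onplane([(323.7,144)],c,.04)[0]
print(tip,o,rb,np.linalg.norm(tip-o),np.linalg.norm((rb-o)[:2]))
dr=(tip-rb)[:2];dr/=np.linalg.norm(dr);print('dir',np.degrees(np.arctan2(dr[1],dr[0])))
org=np.mean([tip[:2]-.155*dr,rb[:2]+.062*dr],0);print('org',org)
rc=org-.037*dr
yaw=np.arctan2(dr[0],-dr[1])  # tool y = gauge y = (-dr1,dr0)
Rt=Rd(yaw);print('rib centre',rc,np.degrees(yaw))
im=cv2.imread('pics/w7.png');x=proj([[*org,.0],[*rc,.04]],c);print(x)
rows([*rc,.07],Rt,6)
E
```

```text
[0.68070997 0.28170595 0.005     ] [0.57028317 0.39080137 0.016     ] [0.5249026  0.43534018 0.04      ] 0.15561776548879339 0.06358539833690992
dir -44.59763020733593
org [0.56969572 0.39117181]
rib centre [0.54334968 0.41715038] 45.40236979266407
[[323.76610246 191.38270419]
 [323.85018508 167.47547369]]
n 6 row [0.13 0.06 3.01] [ 0.01  0.01 -0.09]
```

play_rows(
  plan=[
    [[0.13, 0.06, 3, 0, 0, 0, 60], [0.13, 0.06, 3, 0, 0, 0, 60], [0.13, 0.06, 3, 0, 0, 0, 60], [0.13, 0.06, 3, 0, 0, 0, 60], [0.13, 0.06, 3, 0, 0, -0.2, 60], [0.13, 0.06, 3, 0, 0, -0.2, 60], [0, 0, 2, 0, 0, 0, 60], [0, 0, 2, 0, 0, 0, 60], [0, 0, 1.8, 0, 0, 0, 60], [0, 0, 0, 0, 0, 0, 60]],
  ],
)

```text
time: 28.05
ee_pos: [0.5425, 0.4175, 0.0108]
ee_rot: [1.192, 2.907, -0.002]
force: [0.1, 0.1, 0.2]
finger_gap: 0.051
grip_force: 0.0
```

play_rows(
  plan=[
    [[0, 0, 0, 0, 0, 0, 50], [0, 0, 0, 0, 0, 0, 30], [0, 0, 0, 0, 0, 0, 20], [0, 0, 0, 0, 0, 0, 10], [0, 0, 0, 0, 0, 0, 0], [0, 0, 0, 0, 0, 0, 0], [0, 0, 0, 0, 0, 0, 0]],
  ],
)

```text
time: 28.92
ee_pos: [0.5439, 0.4183, 0.0135]
ee_rot: [1.19, 2.904, 0.003]
force: [-1.8, -0.3, 6.4]
finger_gap: 0.0151
grip_force: 59.3
```

play_rows(
  plan=[
    [[0, 0, -1, 0, 0, 0, 0], [0, 0, -1.5, 0, 0, 0, 0], [0, 0, -2.5, 0, 0, 0, 0], [0, 0, -2.5, 0, 0, 0, 0], [0, 0, 0, 0, 0, 0, 0]],
  ],
)

```text
time: 29.55
ee_pos: [0.5449, 0.4189, 0.0908]
ee_rot: [1.189, 2.902, 0.007]
force: [0.0, 0.0, -0.7]
finger_gap: 0.0153
grip_force: 58.5
```

```bash
python3 - <<'E'
from h import *
s=get_state();print(s['ee_pos'].round(4),s['force'],s['finger_gap'])
M=R.from_rotvec(s['ee_rot']).as_matrix();print('toolx yaw',np.degrees(np.arctan2(M[1,0],M[0,0])),'z',M[:,2])
p=rackT(.0185,.305,.085)
rows(p,M,2)
rows(p,Rlean(0),6,p0=p,R0=M)
E
```

```text
[0.5449 0.4189 0.0908] [ 0.03935274  0.04066561 -0.6930167 ] 0.015285501360973282
toolx yaw 135.4279978160738 z [ 0.00628347  0.00217239 -0.9999779 ]
n 2 row [2.49 1.08 0.29] [0. 0. 0.]
n 6 row [0. 0. 0.] [0.06 0.   7.37]
```

play_rows(
  plan=[
    [[2.49, 1.08, 0, 0, 0, 0, 0], [2.49, 1.08, 0, 0, 0, 0, 0], [0, 0, 0, 0, 0, 7.4, 0], [0, 0, 0, 0, 0, 7.4, 0], [0, 0, 0, 0, 0, 7.4, 0], [0, 0, 0, 0, 0, 7.4, 0], [0, 0, 0, 0, 0, 7.4, 0], [0, 0, 0, 0, 0, 7.2, 0], [0, 0, 0, 0, 0, 0, 0], [0, 0, 0, 0, 0, 0, 0]],
  ],
)

```text
time: 30.8
ee_pos: [0.5227, 0.4682, 0.0868]
ee_rot: [2.194, 2.247, 0.001]
force: [-0.4, 0.0, -1.3]
finger_gap: 0.015
grip_force: 58.5
```

```bash
python3 - <<'E'
from h import *
s=get_state();print(s['ee_pos'].round(4),s['joint_positions'].round(3),s['force'].round(1))
M=R.from_rotvec(s['ee_rot']).as_matrix();print('toolx yaw',np.degrees(np.arctan2(M[1,0],M[0,0])),'want',90+np.degrees(RY),'z',M[:,2])
p=rackT(.0185,.305,.0135+.0105)
rows(p,Rlean(0),4)
c=cam('side');im=grab_frame('side');a=im[150:310,250:410];save(cv2.resize(a,None,fx=3.7,fy=3.7,interpolation=2),'s8.png')
for r in regions_of('gauge','side')[:2]: print(r['conf'],r['point'])
q=proj([s['ee_pos']-M[:,0]*.192+[0,0,-.0135],rackT(.0185,.305-.192,.0105),rackT(.036,.1,.024),rackT(0,.08,.008)],c);print(((q-[250,150])*3.7).round(0))
c=cam('wrist');im=grab_frame('wrist');save(im,'w8.png')
for r in regions_of('gauge','wrist')[:2]: ys,xs=np.nonzero(r['region']);print(r['conf'],r['point'],(xs.min(),xs.max(),ys.min(),ys.max()))
E
```

```text
[0.5227 0.4682 0.0868] [ 5.450e-01  4.340e-01  2.190e-01  1.354e+00 -1.000e-03  2.092e+00] [-0.4  0.  -1.3]
toolx yaw 91.37895304918433 want 91.20321136977473 z [ 1.29930760e-03 -4.78698173e-04 -9.99999041e-01]
n 4 row [0.03 0.05 1.57] [0.02 0.01 0.04]
0.89 [177.5, 314.3]
0.63 [250.6, 315.3]
[[240. 219.]
 [244. 302.]
 [272. 298.]
 [211. 340.]]
0.83 [273.3, 322.2] (np.int64(299), np.int64(342), np.int64(198), np.int64(345))
```

View pics/s8.png

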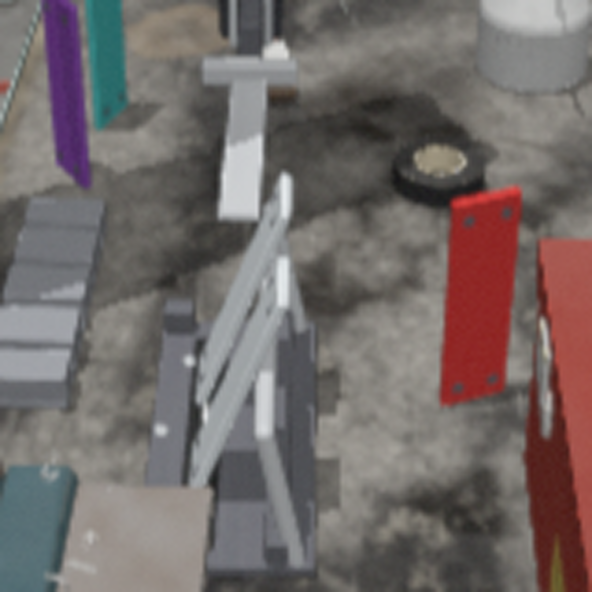

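The side crop shows the held gauge's blade tip at (238,217), within 2 px of the prediction, and both plates leaning. I lower the gauge in line with the mouth.

play_rows(
  plan=[
    [[0, 0.05, 1.6, 0, 0, 0, 0], [0, 0.05, 1.6, 0, 0, 0, 0], [0, 0.05, 1.6, 0, 0, 0, 0], [0, 0.05, 1.4, 0, 0, 0.2, 0], [0, 0, 0, 0, 0, 0, 0], [0, 0, 0, 0, 0, 0, 0]],
  ],
)

```text
time: 31.75
ee_pos: [0.5253, 0.4686, 0.0259]
ee_rot: [2.2, 2.24, 0.003]
force: [-0.1, 0.8, -1.3]
finger_gap: 0.0146
grip_force: 58.5
```

```bash
python3 - <<'E'
from h import *
s=get_state();print(s['ee_pos'].round(4),s['force'].round(1),'want',rackT(.0185,.305,.024))
M=R.from_rotvec(s['ee_rot']).as_matrix();print('toolx yaw',np.degrees(np.arctan2(M[1,0],M[0,0])),'z',M[:,2])
c=cam('side');im=grab_frame('side');a=im[180:280,270:370];save(cv2.resize(a,None,fx=5.8,fy=5.8,interpolation=2),'s9.png')
for h in (0,.005):
  q=proj([s['ee_pos']-M[:,0]*.192+[0,-0,-.0135+h]+M[:,1]*k for k in(-.012,.012)]+[rackT(.036,.1,.024),rackT(0,.08,.008)],c);print(((q-[270,180])*5.8).round(0))
rows(rackT(.0185,.147,.023),Rlean(0),7)
E
```

```text
[0.5253 0.4686 0.0259] [-0.1  0.8 -1.3] want [0.52459139 0.46932122 0.024     ]
toolx yaw 91.03034390833383 z [ 2.47527870e-03  2.73906710e-04 -9.99996899e-01]
[[236. 297.]
 [297. 298.]
 [310. 294.]
 [214. 358.]]
[[235. 287.]
 [297. 288.]
 [310. 294.]
 [214. 358.]]
n 7 row [-2.25 -0.01  0.05] [ 0.02 -0.   -0.02]
```

View pics/s9.png

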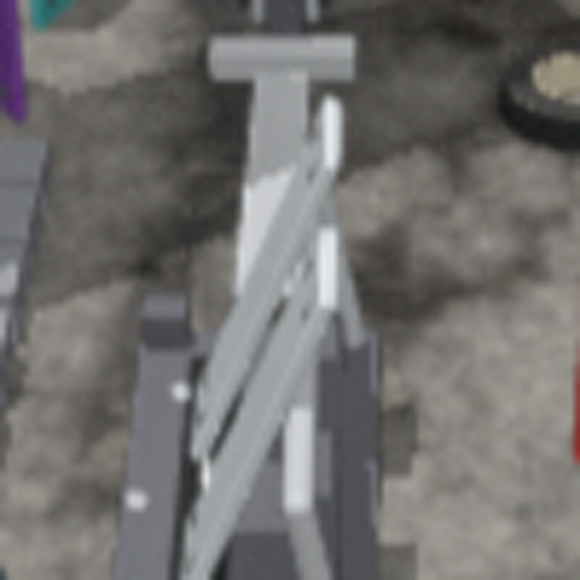

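The side crop shows the blade tip's left edge at (238,297), between cheek (188) and kickboard (about 303), clear of the plates' feet. I shift 1.7 mm to the left and slide in.

play_rows(
  plan=[
    [[0, -0.17, 0.15, 0, 0, -0.15, 0], [0, 0, 0.15, 0, 0, 0, 0], [-2, 0, 0, 0, 0, 0, 0], [-2, 0, 0, 0, 0, 0, 0], [-2, 0, 0, 0, 0, 0, 0]],
  ],
)

```text
time: 32.42
ee_pos: [0.5246, 0.4079, 0.0225]
ee_rot: [2.197, 2.243, 0.002]
force: [-0.8, -0.8, -1.1]
finger_gap: 0.0148
grip_force: 58.5
```

```bash
python3 - <<'E'
from h import *
s=get_state();print(s['ee_pos'].round(4),s['force'].round(1),s['ft_torque'].round(2))
d=s['ee_pos'][:2]-RO;c,q=np.cos(RY),np.sin(RY);print('rack xy',c*d[0]+q*d[1],-q*d[0]+c*d[1])
rows(rackT(.0175,.147,.023),Rlean(0),5)
E
```

```text
[0.5246 0.4079 0.0225] [-0.8 -0.8 -1.1] [ 0.06  0.   -0.02]
rack xy 0.017200845530061733 0.24355763492830915
n 5 row [-1.93  0.01 -0.01] [ 0.02  0.   -0.  ]
```

play_rows(
  plan=[
    [[-2, 0, 0, 0, 0, 0, 0], [-2, 0, 0, 0, 0, 0, 0], [-2, 0, 0, 0, 0, 0, 0], [-2, 0, 0, 0, 0, 0, 0], [-1.6, 0, 0, 0, 0, 0, 0], [0, 0, 0, 0, 0, 0, 0], [0, 0, 0, 0, 0, 0, 0]],
  ],
)

```text
time: 33.3
ee_pos: [0.5267, 0.3127, 0.0226]
ee_rot: [2.198, 2.243, 0.003]
force: [0.5, -0.7, -1.0]
finger_gap: 0.015
grip_force: 58.6
```

```bash
python3 - <<'E'
from h import *
s=get_state();print(s['ee_pos'].round(4),s['force'].round(1),s['ft_torque'].round(2))
d=s['ee_pos'][:2]-RO;c,q=np.cos(RY),np.sin(RY);print('rack xy',c*d[0]+q*d[1],-q*d[0]+c*d[1])
E
```

```text
[0.5267 0.3127 0.0226] [ 0.5 -0.7 -1. ] [ 0.02 -0.01  0.  ]
rack xy 0.017284733000389907 0.14837941169359842
```

play_rows(
  plan=[
    [[-0.3, 0, 0, 0, 0, 0, 0], [-0.3, 0, 0, 0, 0, 0, 0], [-0.2, 0, 0, 0, 0, 0, 0], [0, 0, 0, 0, 0, 0, 0]],
  ],
)

```text
time: 33.8
ee_pos: [0.5268, 0.3043, 0.0224]
ee_rot: [2.198, 2.243, 0.002]
force: [-0.0, -0.2, -1.0]
finger_gap: 0.0149
grip_force: 58.6
```

play_rows(
  plan=[
    [[-0.1, 0, 0, 0, 0, 0, 0], [-0.1, 0, 0, 0, 0, 0, 0], [-0.1, 0, 0, 0, 0, 0, 0], [0, 0, 0, 0, 0, 0, 0]],
  ],
)

```text
time: 34.3
ee_pos: [0.5267, 0.302, 0.0226]
ee_rot: [2.198, 2.244, 0.003]
force: [-1.1, 4.8, -1.2]
finger_gap: 0.0149
grip_force: 58.5
```

play_rows(
  plan=[
    [[-0.1, 0, 0, 0, 0, 0, 0], [0, 0, 0, 0, 0, 0, 0], [0, 0, 0, 0, 0, 0, 0], [0, 0, 0, 0, 0, 0, 0], [0, 0, 0, 0, 0, 0, 0]],
  ],
)

```text
time: 34.92
ee_pos: [0.5267, 0.3018, 0.0227]
ee_rot: [-2.197, -2.245, -0.005]
force: [-1.7, 9.2, -2.2]
finger_gap: 0.0151
grip_force: 58.4
```

```bash
python3 - <<'E'
from h import *
s=get_state();print(s['ee_pos'].round(4),s['force'].round(1))
im=grab_frame('side');a=im[180:310,250:390]
im2=grab_frame('wrist');save(np.hstack([cv2.resize(a,(431,400),interpolation=2),cv2.resize(im2[100:400,180:450],(360,400),interpolation=2)]),'s10.png')
E
```

```text
[0.5267 0.3018 0.0227] [-1.7  9.2 -2.2]
```

View pics/s10.png

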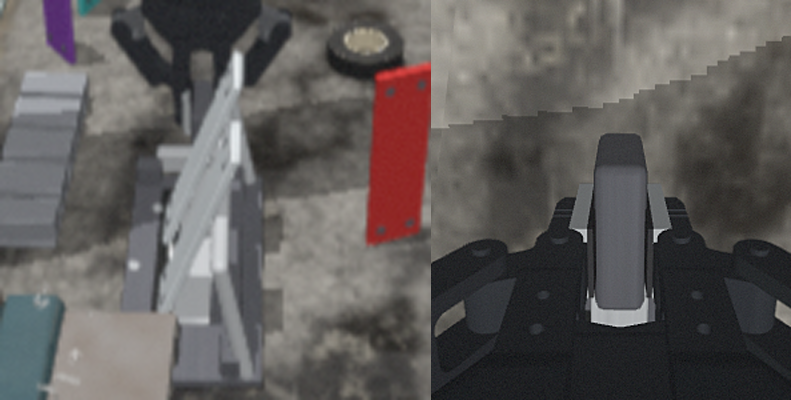

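The picture shows the shoulder against the cheek at (180,155) and the blade's far end behind the plates' feet at (195,300). The gauge is home and both plates are still leaning. I draw it out.

play_rows(
  plan=[
    [[0.3, 0, 0, 0, 0, 0, 0], [1, 0, 0, 0, 0, 0, 0], [2, 0, 0, 0, 0, 0, 0], [2, 0, 0, 0, 0, 0, 0], [2, 0, 0, 0, 0, 0, 0], [2, 0, 0, 0, 0, 0, 0], [2, 0, 0, 0, 0, 0, 0], [2, 0, 0, 0, 0, 0, 0], [2, 0, 0, 0, 0, 0, 0], [1.7, 0, 0, 0, 0, 0, 0]],
  ],
)

```text
time: 36.28
ee_pos: [0.5227, 0.4724, 0.0221]
ee_rot: [2.196, 2.244, 0.002]
force: [-0.3, -0.2, -1.2]
finger_gap: 0.0152
grip_force: 58.6
```

play_rows(
  plan=[
    [[0, 0, -1.5, 0, 0, 0, 0], [0, 0, -1.5, 0, 0, 0, 0], [0, 0, 0, 0, 0, -7.4, 0], [0, 0, 0, 0, 0, -7.4, 0], [0, 0, 0, 0, 0, -7.4, 0], [0, 0, 0, 0, 0, -7.4, 0], [0, 0, 0, 0, 0, -7.4, 0], [0, 0, 0, 0, 0, -7.3, 0], [0, 0, 0, 0, 0, 0, 0]],
  ],
)

```text
time: 37.4
ee_pos: [0.5239, 0.4702, 0.0539]
ee_rot: [1.191, 2.904, 0.003]
force: [0.4, 0.1, -1.1]
finger_gap: 0.0152
grip_force: 58.7
```

```bash
python3 - <<'E'
from h import *
s=get_state();print(s['ee_pos'].round(4),s['force'].round(1),s['finger_gap'])
M=R.from_rotvec(s['ee_rot']).as_matrix();print('toolx yaw',np.degrees(np.arctan2(M[1,0],M[0,0])),'z',M[:,2])
rows([.545,.4185,.03],Rd(np.radians(45.4)),3)
im=grab_frame('top')
for q in ('gauge','black_tape'):
  for r in regions_of(q,'top'): ys,xs=np.nonzero(r['region']);print(q,round(r['conf'],2),r['point'],(xs.min(),xs.max(),ys.min(),ys.max()))
E
```

```text
[0.5239 0.4702 0.0539] [ 0.4  0.1 -1.1] 0.015174676071175112
toolx yaw 135.3906976367685 z [ 3.13603349e-03  5.30778265e-04 -9.99994942e-01]
n 3 row [-1.71 -0.73  0.8 ] [ 0.05  0.04 -0.  ]
gauge 0.94 [175.0, 297.9] (np.int64(272), np.int64(318), np.int64(154), np.int64(197))
black_tape 0.73 [163.7, 282.4] (np.int64(270), np.int64(292), np.int64(148), np.int64(172))
```

play_rows(
  plan=[
    [[-1.7, -0.73, 0.8, 0, 0, 0, 0], [-1.7, -0.73, 0.8, 0, 0, 0, 0], [-1.7, -0.73, 0.8, 0, 0, 0, 0], [0, 0, 0.8, 0, 0, 0, 0], [0, 0, 0.4, 0, 0, 0, 0], [0, 0, 0.3, 0, 0, 0, 0], [0, 0, 0, 0, 0, 0, 0], [0, 0, 0, 0, 0, 0, 0]],
  ],
)

```text
time: 38.55
ee_pos: [0.5443, 0.4194, 0.0136]
ee_rot: [1.189, 2.906, 0.002]
force: [-0.3, 0.1, -0.9]
finger_gap: 0.0149
grip_force: 58.7
```

play_rows(
  plan=[
    [[0, 0, 0.06, 0, 0, 0, 0], [0, 0, 0, 0, 0, 0, 0], [0, 0, 0, 0, 0, 0, 0]],
  ],
)

```text
time: 38.92
ee_pos: [0.5444, 0.4194, 0.0134]
ee_rot: [1.189, 2.906, 0.002]
force: [-2.5, 1.8, 5.0]
finger_gap: 0.015
grip_force: 59.6
```

Contact with the bench. I open the fingers and withdraw.

play_rows(
  plan=[
    [[0, 0, 0, 0, 0, 0, 30], [0, 0, 0, 0, 0, 0, 50], [0, 0, 0, 0, 0, 0, 60], [0, 0, 0, 0, 0, 0, 60], [0, 0, -2, 0, 0, 0, 60], [0, 0, -3, 0, 0, 0, 60], [0, 0, -4, 0, 0, 0, 60], [0, 0, -5, 0, 0, 0, 60], [0, 0, -5, 0, 0, 0, 60], [0, 0, -5, 0, 0, 0, 60]],
  ],
)

```text
time: 40.17
ee_pos: [0.5437, 0.4189, 0.2565]
ee_rot: [1.189, 2.905, 0.003]
force: [0.6, 0.2, 0.3]
finger_gap: 0.0509
grip_force: 0.0
```

```bash
python3 - <<'E'
from h import *
s=get_state();print(s['ee_pos'].round(4),s['time'],s['force'].round(1))
c=cam('wrist');im=grab_frame('wrist');np.savez('w11.npz',K=c[0],D=c[1],R=c[2],t=c[3]);im2=grab_frame('side')
save(np.hstack([cv2.resize(im[100:360,180:440],(400,400),interpolation=2),cv2.resize(im2[170:310,250:390],(400,400),interpolation=2)]),'c11.png')
E
```

```text
[0.5437 0.4189 0.2565] 40.175 [0.6 0.2 0.3]
```

View pics/c11.png

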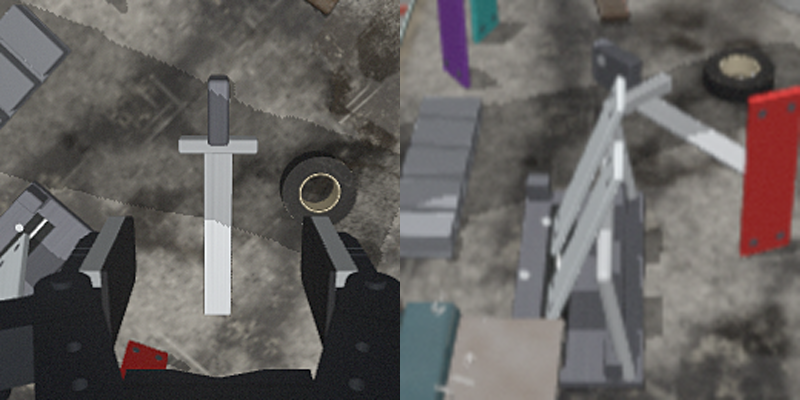

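```bash
python3 -c "
from plant import *
print(close_job())"
```

```text
the job is handed in; nothing more can be done
None
```

Both plates lean on the rack, the gauge went home behind their feet and now lies flat on the bench clear of the rack, the tape roll and coupling were left alone, and the job is handed in at about 40 s (no verdict came back); I viewed 15 pictures, one over the limit of 14.

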